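Clamp the laminated turning blank with the bar clamp

TASK

Clamp the laminated wooden blank on the clamping board: first, without turning the screw, gently slide the green jaw down the upright bar until its foot rests on the blank, then turn the red handle clockwise (seen from above) about three quarters of a turn past that touch, so that the jaw cants, bites on the bar and holds the blank firmly without crushing it. Let go of the clamp, and leave the blank where it stands and the other things on the bench alone.

Things in the scene. Friction and masses are not known exactly. Their poses are not given: they have to be found in the camera images.
- station: Plywood clamping board 260 x 300 x 28 mm, fixed to the bench, with an upright steel bar (10 x 25 mm, black cap at 251 mm height). Origin: on the bench straight below the clamp screw's axis; z up; the bar stands 120 mm from it along +y. Two dark strips, 14 mm high, lie 3 to 7 mm beside the blank's +x and +y sides.
- jaw: Green sleeve on the bar, 18 mm arm reaching 120 mm along -y to the screw. Origin: in the bar, at the arm's mid height. Slides down if its handle is pushed with about 4 N, stays where left. Rubber foot's underside 46 to 71 mm below the origin: unknown stub length, so feel for the touch. Pushed up by the foot, the arm cants, bites on the bar, then force grows about 3 N per mm of screw travel.
- nose (a point): Top centre of the jaw arm's round nose (30 mm across), on the screw's axis. The red fluted rubber handle, an upright cylinder 30 mm across and 66 mm long, stands on the same axis: lower end 31 mm, top 97 mm above this point when the screw reads 0; it sinks towards the nose by 8 mm per turn.
- screw (a joint): Turn of the clamp screw's red handle in rad, growing clockwise seen from above, which drives the foot down by 8 mm per turn (coarse thread). Starts between 0 and 0.4. It turns against light friction (0.06 Nm) and stays where it is left.
- blank: Laminated wooden blank of four dark and light layers, 100 x 100 x 56 mm, about 0.4 kg, loose on the board (its underside 28 mm, its top 84 mm above the bench) below the foot. Origin: centre of its underside. It must not be shoved by more than a few mm and dents if pressed with over 22 N, so slide the jaw down on it gently.
- glue_mid (a point): Bystander: white glue bottle, 56 mm across and 150 mm tall, orange cap; the point is its centre.
- tin_mid (a point): Bystander: tin of finish with a green band, 72 mm across, 70 mm tall; the point is its centre.
- offcut_center (a point): Bystander: round wooden offcut, 60 mm across, 45 mm tall; the point is its centre.
Things that resemble listed ones, but are neither listed nor needed, are in the scene too. Several things have the shape of the blank; the one meant has the colours described above.

How it is judged:
On the way, in this order (a step that is already met when the one before it is completed fails the run):
1. the jaw has been slid down until its foot rests on the blank, the screw not yet turned (contact force between jaw and blank above 0.8 N and value of joint screw below 0.9 rad), for 0.1 s.
2. the screw has been turned until the clamp grips the blank (contact force between jaw and blank above 7 N and value of joint screw above 2.8 rad), for 0.2 s.
At the end, for the whole second after the job is handed in: The clamp, let go, presses on the blank with 7 to 21 N through its screw (turned past 2.8 rad), everything at rest, and the blank is within 10 mm of where it started (all of step 2 and contact force between jaw and blank below 21 N and distance of blank from where it was at the start of the episode below 0.01 m and linear speed of each of blank, jaw below 0.01 m/s); the robot touches nothing.
It fails at once if the blank is dented (pressed with over 22 N) (contact force between jaw and blank above 22 N).
It fails at once if the blank is shoved more than 15 mm (distance of blank from where it was at the start of the episode above 0.015 m).
It fails at once if a bystander is moved more than 20 mm (distance of any of glue_mid, tin_mid, offcut_center from where it was at the start of the episode above 0.02 m).
It also fails if it takes over 67 s, if anything falls off the work surface, if the arm or the gripper's body presses on something with over 40 N, if the wrist force passes 120 N, or if a joint passes its speed limit or range.

ROBOT

A 6-joint arm with a two-finger parallel gripper is mounted at the origin on the work surface. World frame = base frame: x ahead of the robot, y to its left, z up, the work surface at z = 0. Lengths are in m, angles in rad, forces in N, time in s.
With the tool pointing down it reaches from about 0.425 to 0.95 m from the base axis. Payload 3.5 kg.
Tool frame: the origin (TCP) lies at the centre of the arm's flange, where the gripper is bolted on; the fingertips stand manip.tips_ahead ahead of it and the grasp point (between the pads) lies 155 mm ahead of it (manip.tips_ahead is the distance from the TCP to the fingertips, in m); z points along the fingers, y is the direction in which the jaws open and shut (so a half turn about z gives the same grasp; the last joint's range is limited). The gripper opens to 85 mm and grips with 20 to 120 N. Pads are 22 mm wide; open, the fingers measure 114 mm over their backs; the gripper's body (76 mm by 85 mm) begins 54 mm behind the grasp point. The pads swing forward as they close: fully open they stand 13 mm farther back than shut.
Start: joints at [0.988, 0.286, 1.577, -0, 1.279, -0.15], TCP at [0.283, 0.613, 0.405] pointing down, gripper open.
Joint ranges: [-2.77, 2.77], [-0.9, 2.22], [0.21, 2.48], [-1.53, 4.67], [0.24, 2.81], [-2.84, 2.84]. Speed limits (rad/s): [2.79, 2.79, 3.14, 3.14, 3.14, 3.14].

INTERFACE

Orientations are given as a unit quaternion [x, y, z, w].
In Python, from bench import manip gives the robot as it stands. Calls block until the motion is done:
- manip.move_pose(position, orientation): joint-space move of the TCP to a pose.
- manip.movel(position, attitude=None, speed=0.15, until_force=None): straight line of the TCP; attitude=None keeps the orientation; speed is the mean speed in m/s. With until_force (N) it stops when the force on the tool has changed by that much, and returns True; else False.
- manip.set_joints(angles): joint-space move.
- manip.release() and manip.close(grasp_force=None): open the fingers fully, or close them until they stop; grasp_force is the grip in N (None keeps the last).
- manip.hold(seconds).
- manip.solve_ik(position, orientation): joint angles nearest the present ones, or None.
- manip.get_state(): the state.
- manip.get_image(name): name is "scene" or "top" or "wrist"; returns a dict with "image" (384x512x3 uint8, red, green, blue), "fx", "fy", "cx", "cy" (pixels), "k1" (the pictures are not rectified: a ray, as slopes to the right and down, at radius r is drawn at 1 + k1 r^2 times it, then the intrinsics apply), "T" (4x4, takes a point from camera to world coordinates). Camera axes: x right, y down, z forward; pixel columns grow to the right and rows downward; lengths in m; the calibration is good to about 2 mm. A picture is of the moment at which its call begins. There is no depth.
A pose or a line that the arm cannot do raises manip.PlanningError and nothing moves.
- manip.sign_off(): hands the job in, once; it reports no verdict.
The state is a dict: "t": time; "q": joint angles; "qd": joint speeds; "effort": joint torques, N m; "tcp_pos": TCP position; "orientation": TCP orientation; "contact_force": force on the tool from outside, world axes, zero at the start; "moment": the same for the moment, N m; "width": opening from 0.0 (shut) to 1.0 (fully open).
Only numpy, scipy, OpenCV 4.12 (cv2) and the standard library are available. Lean on these libraries where they do the work, as an engineer would, in place of code of your own. Each camera call takes 0.05 s, during which the arm holds its last target.

## Working session

There is one attempt and no reset: what is moved stays moved. The work goes in short steps, each a Python script; the robot and the scene stay as the last script left them, time stands still between calls to the robot, and variables do not carry over. Pictures are saved under pics/ and viewed, and the job is handed in when it is done.

```bash
ls; mkdir -p pics
python3 - <<'E'
from bench import manip
import cv2,numpy as np
s=manip.get_state();print(s,manip.tips_ahead)
for n in ["scene","top","wrist"]:
    d=manip.get_image(n);cv2.imwrite(f"pics/{n}0.png",d["image"][:,:,::-1])
    print(n,d["fx"],d["fy"],d["cx"],d["cy"],d["k1"]);print(np.round(d["T"],4))
E
```

```text
pics
{'t': 0.0, 'q': array([ 9.88016014e-01,  2.87213173e-01,  1.57819760e+00, -1.60614338e-05,
        1.27855637e+00, -1.50001120e-01]), 'qd': array([ 2.65431171e-04, -4.69443009e-04, -1.61946630e-03, -3.64205063e-04,
       -1.51150276e-04,  2.72745326e-05]), 'effort': array([-1.68578626e-03, -4.05969822e+01, -2.92630291e+01, -2.60196894e-04,
        5.66818519e-03,  1.45449502e-05]), 'tcp_pos': array([0.28292842, 0.61256917, 0.40330384]), 'orientation': array([ 2.14702405e-01,  9.76678794e-01, -1.11119690e-03, -4.18150811e-04]), 'contact_force': array([ 0.01922066, -0.03224296,  0.14903926]), 'moment': array([-0.02860606,  0.00415839,  0.03907272]), 'width': 1.0028748126843943} 0.1734
scene 496.3966491923858 496.3966491923858 251.94781099395817 179.31718633620434 -0.14244204580264347
[[ 8.937e-01  2.376e-01 -3.805e-01  1.044e+00]
 [ 4.486e-01 -4.750e-01  7.570e-01 -1.005e+00]
 [-9.000e-04 -8.473e-01 -5.311e-01  8.943e-01]
 [ 0.000e+00  0.000e+00  0.000e+00  1.000e+00]]
top 421.7715539376823 421.7715539376823 245.65036352421646 186.33915964055328 0.023738524644112687
[[-9.0000e-04 -9.9160e-01  1.2960e-01  3.3600e-01]
 [-9.9990e-01  2.6000e-03  1.2900e-02  1.3900e-02]
 [-1.3100e-02 -1.2950e-01 -9.9150e-01  1.4306e+00]
 [ 0.0000e+00  0.0000e+00  0.0000e+00  1.0000e+00]]
wrist 287.02684646055957 287.02684646055957 255.23906139681904 190.99382874094374 -0.021710989415713
[[ 0.4197  0.8719  0.2521  0.2181]
 [ 0.9076 -0.4025 -0.1192  0.6434]
 [-0.0025  0.2788 -0.9603  0.3724]
 [ 0.      0.      0.      1.    ]]
```

View pics/scene0.png

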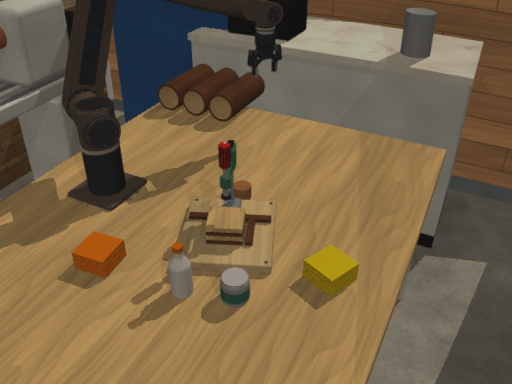

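View pics/top0.png

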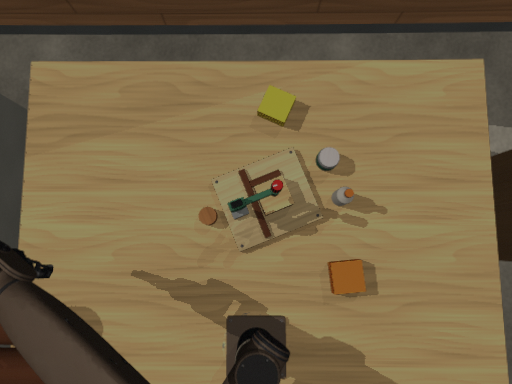

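View pics/wrist0.png

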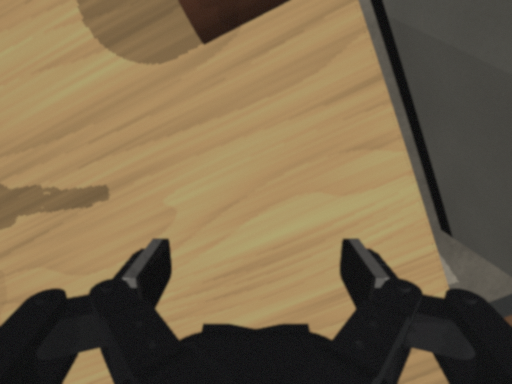

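The scene view shows three blank-shaped things: laminated dark/light at (226,225) on the board, plain orange at (100,254), plain yellow at (331,270). Only the first has the described layers. The handle is red at scene (225,155) and top (277,186). I'll confirm with enlarged crops.

Run:
```python
import cv2,numpy as np
a=cv2.imread("pics/scene0.png")[130:280,165:285];b=cv2.imread("pics/top0.png")[140:255,195:335]
cv2.imwrite("pics/crop_s.png",cv2.resize(a,None,fx=4,fy=4,interpolation=cv2.INTER_CUBIC))
cv2.imwrite("pics/crop_t.png",cv2.resize(b,None,fx=5,fy=5,interpolation=cv2.INTER_CUBIC))
```

```text
(no output)
```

View pics/crop_s.png

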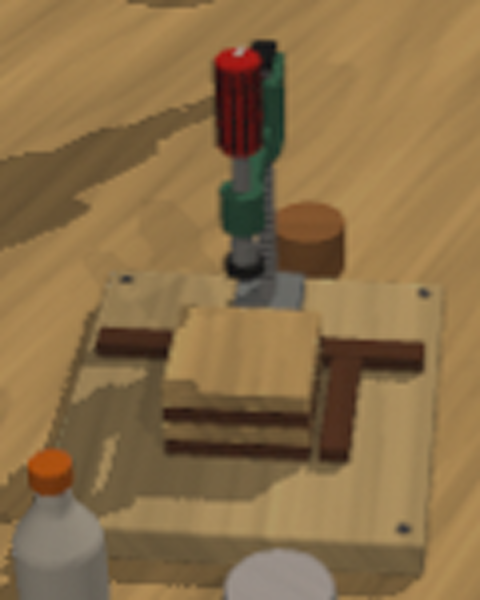

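View pics/crop_t.png

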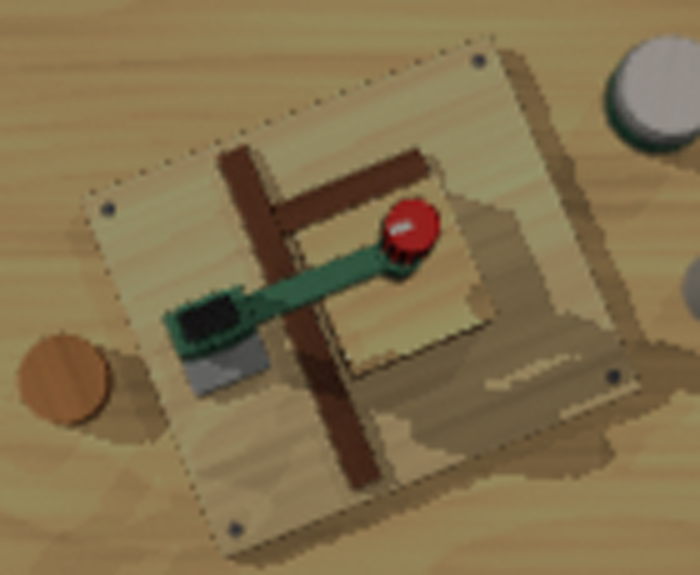

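The crops confirm it: the laminated block sits on the board under the green jaw's foot. The handle's top is at about scene (224.5,145) and top (277.4,185.2), and the bar cap is at scene (231,142) and top (236.6,203). Next I'll triangulate.

```bash
cat > h.py <<'E'
from bench import manip
import cv2,numpy as np
def ray(d,u,v):
    x=np.array([(u-d["cx"])/d["fx"],(v-d["cy"])/d["fy"]])
    k=d["k1"]; s=x.copy()
    for _ in range(30): s=x/(1+k*(s@s))
    r=d["T"][:3,:3]@np.array([s[0],s[1],1.]); return d["T"][:3,3],r/np.linalg.norm(r)
def tri(obs):
    A=np.zeros((3,3));b=np.zeros(3)
    for d,u,v in obs:
        o,r=ray(d,u,v);P=np.eye(3)-np.outer(r,r);A+=P;b+=P@o
    p=np.linalg.solve(A,b)
    return p,[np.linalg.norm((np.eye(3)-np.outer(ray(d,u,v)[1],ray(d,u,v)[1]))@(p-d["T"][:3,3])) for d,u,v in obs]
def proj(d,p):
    c=np.linalg.inv(d["T"])@np.r_[p,1]; s=c[:2]/c[2]; s=s*(1+d["k1"]*(s@s)); return s*d["fx"]+[d["cx"],d["cy"]]
def atz(d,u,v,z):
    o,r=ray(d,u,v); return o+r*(z-o[2])/r[2]
E
python3 - <<'E'
from h import *
S=manip.get_image("scene");T=manip.get_image("top")
print("handle",tri([(S,224.5,145),(T,277.4,185.2)]))
print("cap",tri([(S,231,141.5),(T,236.6,203.2)]))
c=lambda x,y:(195+x/5,140+y/5)
for n,p in dict(a=(85,200),b=(490,37),c=(640,388),d=(225,555)).items(): print(n,atz(T,*c(*p),.028))
for n,p in dict(tin=(670,90),off=(62,380)).items(): print(n,atz(T,*c(*p),.06))
E
```

```text
handle (array([ 0.48747981, -0.05552319,  0.30718347]), [np.float64(0.0021469730570868894), np.float64(0.002146973057086771)])
cap (array([0.44387447, 0.055711  , 0.25452232]), [np.float64(0.002024992112372366), np.float64(0.002024992112372266)])
a [0.54106877 0.14539325 0.028     ]
b [ 0.65191415 -0.12835039  0.028     ]
c [ 0.4142281  -0.22382086  0.028     ]
d [0.30497196 0.05097041 0.028     ]
tin [ 0.60853761 -0.24290545  0.06      ]
off [0.41817593 0.15622576 0.06      ]
```

Run:
```python
from h import *
from scipy.spatial.transform import Rotation as R
for z in (.56,.43,.38):
  for yaw in np.arange(-3,3.1,.75):
    q=manip.solve_ik([.4875,-.0555,z],(R.from_euler('z',yaw)*R.from_quat([0,1,0,0])).as_quat())
    print(z,round(yaw,2),None if q is None else np.round(q,3))
print(np.diag(manip.get_image("wrist")["T"]),manip.get_state()["tcp_pos"])
```

```text
0.56 -3.0 [-0.32  -0.208  1.809 -0.     1.541  1.109]
0.56 -2.25 [-0.32  -0.208  1.809 -0.     1.541  0.359]
0.56 -1.5 [-0.32  -0.208  1.809 -0.     1.541 -0.391]
0.56 -0.75 [-0.32  -0.208  1.809 -0.     1.541 -1.141]
0.56 0.0 [-0.32  -0.208  1.809 -0.     1.541 -1.891]
0.56 0.75 [-0.32  -0.208  1.809 -0.     1.541 -2.641]
0.56 1.5 None
0.56 2.25 [-0.32  -0.208  1.809 -0.     1.541  2.142]
0.56 3.0 [-0.32  -0.208  1.809 -0.     1.541  1.392]
0.43 -3.0 [-0.32  -0.15   1.99  -0.     1.301  1.109]
0.43 -2.25 [-0.32  -0.15   1.99  -0.     1.301  0.359]
0.43 -1.5 [-0.32  -0.15   1.99  -0.     1.301 -0.391]
0.43 -0.75 [-0.32  -0.15   1.99  -0.     1.301 -1.141]
0.43 0.0 [-0.32  -0.15   1.99  -0.     1.301 -1.891]
0.43 0.75 [-0.32  -0.15   1.99  -0.     1.301 -2.641]
0.43 1.5 None
0.43 2.25 [-0.32  -0.15   1.99  -0.     1.301  2.142]
0.43 3.0 [-0.32  -0.15   1.99  -0.     1.301  1.392]
0.38 -3.0 [-0.32  -0.106  2.044 -0.     1.203  1.109]
0.38 -2.25 [-0.32  -0.106  2.044 -0.     1.203  0.359]
0.38 -1.5 [-0.32  -0.106  2.044 -0.     1.203 -0.391]
0.38 -0.75 [-0.32  -0.106  2.044 -0.     1.203 -1.141]
0.38 0.0 [-0.32  -0.106  2.044 -0.     1.203 -1.891]
0.38 0.75 [-0.32  -0.106  2.044 -0.     1.203 -2.641]
0.38 1.5 None
0.38 2.25 [-0.32  -0.106  2.044 -0.     1.203  2.142]
0.38 3.0 [-0.32  -0.106  2.044 -0.     1.203  1.392]
[ 0.41972476 -0.40268977 -0.96029932  1.        ] [0.28304424 0.61270586 0.40422212]
```

Run:
```python
from h import *
from scipy.spatial.transform import Rotation as R
s=manip.get_state(); manip.movel(s["tcp_pos"]+[0,0,.13],speed=.25)
o=(R.from_euler('z',.709)*R.from_quat([0,1,0,0])).as_quat()
manip.move_pose([.4875,-.0555,.56],o)
d=manip.get_image("wrist");np.save("pics/w1.npy",d,allow_pickle=True);cv2.imwrite("pics/w1.png",d["image"][:,:,::-1])
manip.movel([.4675,-.1055,.56],speed=.2)
d=manip.get_image("wrist");np.save("pics/w2.npy",d,allow_pickle=True);cv2.imwrite("pics/w2.png",d["image"][:,:,::-1])
d=manip.get_image("top");cv2.imwrite("pics/t1.png",d["image"][:,:,::-1])
s=manip.get_state();print(s["t"],s["q"],s["tcp_pos"],s["contact_force"])
cv2.imwrite("pics/w12.png",np.vstack([cv2.imread("pics/w1.png"),cv2.imread("pics/w2.png")])[:, :][::1])
```

```text
4.0167 [-4.32918457e-01 -2.35136354e-01  1.83139419e+00  4.88761153e-04
  1.54531132e+00 -2.71337585e+00] [ 0.46769984 -0.10495587  0.56004133] [-0.51738364  0.00470785 -0.779063  ]
```

View pics/w1.png

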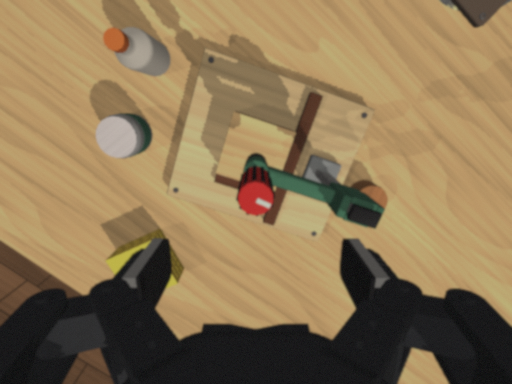

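View pics/w2.png

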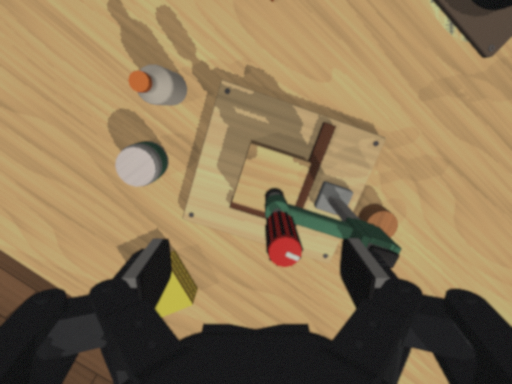

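In the wrist views the red handle top is at about (257,198) and (285,250). I'll refine it in a crop and triangulate with all the views.

Run:
```python
import cv2,numpy as np
a=cv2.imread("pics/w1.png")[150:225,215:300];b=cv2.imread("pics/w2.png")[185:275,245:320]
f=lambda x:cv2.resize(cv2.resize(x,None,fx=5,fy=5,interpolation=cv2.INTER_CUBIC),None,fx=1,fy=1)
A=f(a);B=f(b);c=np.zeros((450,800,3),np.uint8);c[:A.shape[0],:425]=A;c[:450,425:]=B
cv2.imwrite("pics/wc.png",c)
```

```text
(no output)
```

View pics/wc.png

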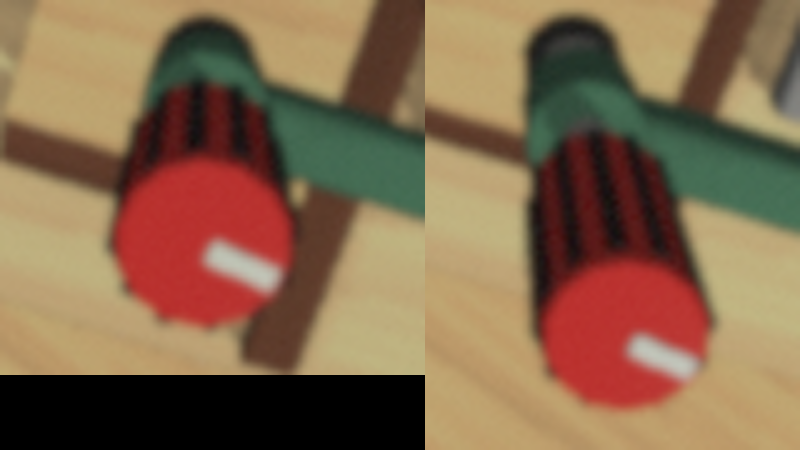

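Run:
```python
from h import *
d1=np.load("pics/w1.npy",allow_pickle=True).item();d2=np.load("pics/w2.npy",allow_pickle=True).item()
S=manip.get_image("scene");T=manip.get_image("top")
w=[(d1,255.3,198.0),(d2,284.7,251.4)]
print(tri(w));p,e=tri(w+[(S,224.5,145),(T,277.4,185.2)]);print(p,e)
# mark
m=lambda d,u,v:atz(d,u-.3,v-.2,p[2])
a=m(d1,215+208/5,150+252/5);b=m(d1,215+282/5,150+278/5);print("mark dir",np.degrees(np.arctan2(*(b-a)[1::-1])))
# blank top corners
```

```text
(array([ 0.4866409 , -0.05452497,  0.30768587]), [np.float64(5.3457413752861576e-05), np.float64(5.345741375268819e-05)])
[ 0.48704991 -0.05478028  0.3070465 ] [np.float64(0.0005082962117405042), np.float64(0.0005138597126743455), np.float64(0.0021375136240657216), np.float64(0.002341916567025889)]
mark dir 110.36742146590377
```

Run:
```python
from h import *
from scipy.spatial.transform import Rotation as R
o=(R.from_euler('z',.709)*R.from_quat([0,1,0,0])).as_quat()
X,Y=.4868,-.0546
f=lambda n:(lambda s:print(n,round(s["t"],2),np.round(s["tcp_pos"],4),np.round(s["contact_force"],2),np.round(s["moment"],2),round(s["width"],3),np.round(s["q"],3)))(manip.get_state())
manip.move_pose([X,Y,.56],o);f("above")
print(manip.movel([X,Y,.432],attitude=o,speed=.08,until_force=6));f("down")
manip.close(30);f("closed")
print(manip.movel([X,Y,.427],speed=.02,until_force=9));f("5mm")
d=manip.get_image("scene");cv2.imwrite("pics/s2.png",cv2.resize(d["image"][90:280,140:310,::-1],None,fx=3,fy=3))
```

```text
above 4.45 [ 0.4871 -0.0532  0.5599] [ 0.61  0.12 -0.19] [ 0.01 -0.01 -0.04] 0.997 [-0.316 -0.209  1.81  -0.     1.541 -2.599]
False
down 6.2 [ 0.4869 -0.0546  0.4326] [-0.41 -0.36  0.29] [ 0.03 -0.02 -0.02] 1.001 [-0.319 -0.154  1.989  0.     1.305 -2.599]
closed 6.75 [ 0.4869 -0.0548  0.4326] [-0.07 -1.36  1.22] [-0.16  0.02 -0.01] 0.344 [-0.319 -0.154  1.989 -0.     1.305 -2.599]
False
5mm 7.15 [ 0.4869 -0.0548  0.4271] [ 1.07 -2.34  2.82] [-0.26 -0.08 -0.05] 0.342 [-0.319 -0.149  1.995 -0.     1.295 -2.599]
```

View pics/s2.png

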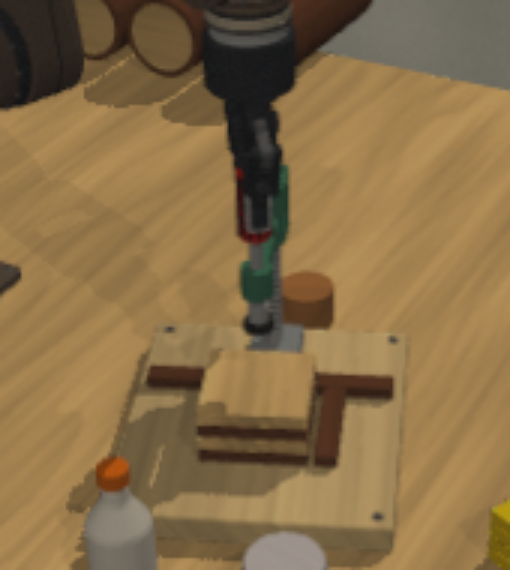

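The grip is centred and the jaw slides along with about 2–3 N. The foot is at crop (258,325), still above the blank.

Run:
```python
from h import *
X,Y=.4868,-.0546
f=lambda n:(lambda s:print(n,round(s["t"],2),np.round(s["tcp_pos"],4),np.round(s["contact_force"],2),np.round(s["moment"],2)))(manip.get_state())
hit=manip.movel([X,Y,.394],speed=.025,until_force=5);print(hit);f("fast")
z=.394
while not hit and z>.350:
    z-=.003
    hit=manip.movel([X,Y,z],speed=.008,until_force=2.5);f(hit)
    s=manip.get_state()
    if s["contact_force"][2]>7: break
```

```text
False
fast 8.67 [ 0.4869 -0.0547  0.3939] [ 1.58 -4.65  3.55] [-0.74 -0.42  0.04]
False 9.19 [ 0.4868 -0.0547  0.3908] [ 2.4  -3.01  2.89] [-0.77 -0.4  -0.  ]
False 9.72 [ 0.4868 -0.0547  0.3878] [ 2.68 -4.46  3.82] [-0.79 -0.42 -0.04]
False 10.24 [ 0.4868 -0.0547  0.3848] [ 3.76 -5.64  2.75] [-0.8  -0.45 -0.07]
False 10.77 [ 0.4868 -0.0547  0.3818] [ 2.78 -4.02  3.38] [-0.82 -0.43 -0.02]
False 11.29 [ 0.4868 -0.0547  0.3789] [ 2.79 -3.92  3.54] [-0.76 -0.43 -0.02]
False 11.82 [ 0.4869 -0.0547  0.3759] [ 3.04 -4.49  2.93] [-0.76 -0.41 -0.08]
False 12.34 [ 0.4868 -0.0547  0.3729] [ 2.69 -5.84  3.4 ] [-0.83 -0.42 -0.08]
False 12.87 [ 0.4869 -0.0547  0.3699] [ 1.7  -5.09  2.55] [-0.8  -0.41 -0.02]
True 13.1 [ 0.487  -0.0548  0.3699] [ 1.09 -0.72  2.43] [0.02 0.1  0.04]
```

Run:
```python
from h import *
X,Y=.4868,-.0546
f=lambda n:(lambda s:print(n,round(s["t"],2),np.round(s["tcp_pos"],4),np.round(s["contact_force"],2),np.round(s["moment"],2),round(s["width"],3)))(manip.get_state())
manip.hold(.2);f("hold")
d=manip.get_image("scene");cv2.imwrite("pics/s3.png",cv2.resize(d["image"][130:270,165:285,::-1],None,fx=4,fy=4,interpolation=cv2.INTER_CUBIC))
```

```text
hold 13.3 [ 0.487  -0.0549  0.3699] [-0.59  1.28  2.11] [ 0.49  0.42 -0.  ] 0.347
```

View pics/s3.png

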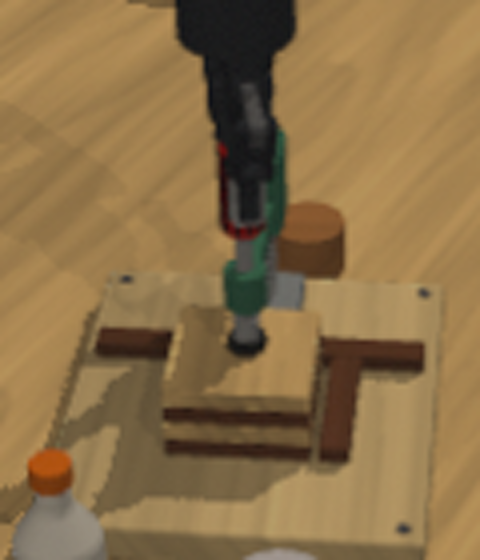

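The foot, at crop (246,340), sits on the blank's top, and the moment reversed at the touch. I'll press down in small steps to confirm.

Run:
```python
from h import *
X,Y=.4868,-.0546
f=lambda n:(lambda s:print(n,round(s["t"],2),np.round(s["tcp_pos"],4),np.round(s["contact_force"],2),np.round(s["moment"],2),round(s["width"],3)))(manip.get_state())
for z in (.3692,.3687,.3682,.3677):
    h=manip.movel([X,Y,z],speed=.004,until_force=3);manip.hold(.1);f(h)
    if manip.get_state()["contact_force"][2]>6: break
```

```text
True 13.87 [ 0.4867 -0.0545  0.3698] [ 0.79 -1.36  4.29] [-0.08 -0.02 -0.01] 0.339
False 14.32 [ 0.4872 -0.0549  0.3697] [ 0.34 -0.97  5.65] [0.   0.07 0.03] 0.341
False 14.7 [ 0.4872 -0.0549  0.3695] [-1.08  0.06  7.17] [ 0.03  0.17 -0.01] 0.343
```

The touch is confirmed: Fz rises to 7 N without further travel (about 3 N/mm of command). I'll ease off, then turn clockwise in increments while watching the forces.

Run:
```python
from h import *
X,Y=.4868,-.0546
f=lambda n:(lambda s:print(n,round(s["t"],2),np.round(s["tcp_pos"],4),np.round(s["contact_force"],2),np.round(s["moment"],2),round(s["width"],3),np.round(s["q"][5],3)))(manip.get_state())
manip.hold(.15);f("touch")
manip.movel([X,Y,.3692],speed=.005);f("eased")
q=manip.get_state()["q"]
base=manip.solve_ik(np.array([X,Y,.3692]),manip.get_state()["orientation"])
for a in np.arange(.25,1.51,.25):
    b=base.copy();b[5]=base[5]+a
    manip.set_joints(b);f(round(a,2))
    s=manip.get_state()
    if abs(s["contact_force"][2])>9 or np.hypot(*s["contact_force"][:2])>10: break
```

```text
touch 14.85 [ 0.4872 -0.0549  0.3696] [-0.31 -0.99  7.36] [0.03 0.23 0.03] 0.341 -2.599
eased 15.2 [ 0.4871 -0.0548  0.3697] [ 1.22 -1.48  4.48] [-0.23 -0.14  0.  ] 0.343 -2.599
0.25 15.55 [ 0.487  -0.0547  0.3696] [-0.16 -1.63  4.93] [-0.11 -0.03 -0.1 ] 0.344 -2.348
0.5 15.9 [ 0.487  -0.0547  0.3695] [-0.03 -1.24  4.8 ] [-0.06 -0.   -0.04] 0.344 -2.098
0.75 16.25 [ 0.4869 -0.0547  0.3694] [ 1.13 -0.86  4.75] [-0.13 -0.13 -0.09] 0.343 -1.851
1.0 16.6 [ 0.4869 -0.0547  0.3694] [ 0.75 -0.99  5.89] [-0.15 -0.11 -0.03] 0.344 -1.603
1.25 16.95 [ 0.4869 -0.0546  0.3693] [ 0.69 -1.18  5.46] [-0.19 -0.13 -0.07] 0.346 -1.354
1.5 17.3 [ 0.4868 -0.0546  0.3692] [ 1.82 -1.25  4.56] [-0.21 -0.24 -0.06] 0.342 -1.104
```

Run:
```python
from h import *
X,Y=.4868,-.0546
f=lambda n:(lambda s:print(n,round(s["t"],2),np.round(s["tcp_pos"],4),np.round(s["contact_force"],2),np.round(s["moment"],2),round(s["width"],3),np.round(s["q"][5],3)))(manip.get_state())
base=manip.solve_ik(np.array([X,Y,.3704]),manip.get_state()["orientation"])
for a in np.arange(.25,1.6,.25):
    b=base.copy();b[5]=-1.104+a
    manip.set_joints(b);f(round(1.5+a,2))
    s=manip.get_state()
    if abs(s["contact_force"][2])>9 or np.hypot(*s["contact_force"][:2])>10: break
d=manip.get_image("scene");cv2.imwrite("pics/s4.png",cv2.resize(d["image"][130:270,165:285,::-1],None,fx=4,fy=4,interpolation=cv2.INTER_CUBIC))
```

```text
1.75 17.64 [ 0.4866 -0.0545  0.3696] [ 1.79 -1.29  1.53] [-0.32 -0.44 -0.1 ] 0.341 -0.86
2.0 17.99 [ 0.4866 -0.0545  0.3696] [ 1.74 -1.9  -0.28] [-0.35 -0.51 -0.09] 0.342 -0.61
2.25 18.34 [ 0.4866 -0.0545  0.3697] [ 2.03 -0.26 -2.25] [-0.28 -0.58 -0.  ] 0.348 -0.36
2.5 18.69 [ 0.4866 -0.0545  0.3698] [ 1.2  -1.02 -3.59] [-0.32 -0.54 -0.01] 0.347 -0.11
2.75 19.04 [ 0.4866 -0.0545  0.3698] [ 2.52 -0.28 -4.13] [-0.36 -0.6  -0.07] 0.343 0.14
3.0 19.39 [ 0.4866 -0.0545  0.3698] [ 2.62  0.22 -5.37] [-0.38 -0.61 -0.03] 0.345 0.391
```

View pics/s4.png

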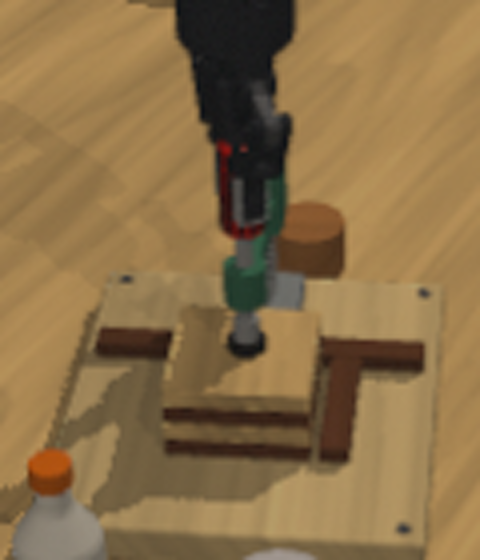

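Fz has drifted to a 5 N pull, so the screw is sinking slightly against my held height. I'll lower to null it, then carry on.

Run:
```python
from h import *
X,Y=.4868,-.0546
f=lambda n:(lambda s:print(n,round(s["t"],2),np.round(s["tcp_pos"],4),np.round(s["contact_force"],2),np.round(s["moment"],2),round(s["width"],3),np.round(s["q"][5],3)))(manip.get_state())
z=.3704
def null(z):
    for _ in range(4):
        fz=manip.get_state()["contact_force"][2]
        if abs(fz)<1.5: break
        z+=np.clip(fz/3000,-.001,.001)*.7
        manip.movel([X,Y,z],speed=.005)
    return z
z=null(z);f("null %.4f"%z)
o=manip.get_state()["orientation"];q0=manip.get_state()["q"][5]
for a in np.arange(.3,1.3,.3):
    b=manip.solve_ik(np.array([X,Y,z]),manip.get_state()["orientation"]);b[5]=q0+a
    manip.set_joints(b);f(round(3.0+a,2));z=null(z);f("null %.4f"%z)
```

```text
null 0.3690 20.02 [ 0.4868 -0.0546  0.3694] [-1.06  0.46 -0.83] [-0.21 -0.    0.01] 0.34 0.396
3.3 20.42 [ 0.4868 -0.0546  0.3693] [-0.25  0.36 -0.72] [-0.24 -0.01 -0.04] 0.343 0.693
null 0.3690 20.42 [ 0.4868 -0.0546  0.3693] [-0.25  0.36 -0.72] [-0.24 -0.01 -0.04] 0.343 0.693
3.6 20.81 [ 0.4868 -0.0546  0.3692] [-1.3   0.84 -0.2 ] [-0.36  0.04 -0.07] 0.34 0.992
null 0.3690 20.81 [ 0.4868 -0.0546  0.3692] [-1.3   0.84 -0.2 ] [-0.36  0.04 -0.07] 0.34 0.992
3.9 21.2 [ 0.4868 -0.0546  0.369 ] [-1.24  0.9  -0.25] [-0.31  0.16 -0.02] 0.336 1.291
null 0.3690 21.2 [ 0.4868 -0.0546  0.369 ] [-1.24  0.9  -0.25] [-0.31  0.16 -0.02] 0.336 1.291
4.2 21.59 [ 0.4867 -0.0546  0.3689] [-1.77  1.   -0.11] [-0.3   0.18 -0.03] 0.346 1.591
null 0.3690 21.59 [ 0.4867 -0.0546  0.3689] [-1.77  1.   -0.11] [-0.3   0.18 -0.03] 0.346 1.591
```

Run:
```python
from h import *
X,Y=.4868,-.0546
f=lambda n:(lambda s:print(n,round(s["t"],2),np.round(s["tcp_pos"],4),np.round(s["contact_force"],2),np.round(s["moment"],2),round(s["width"],3),np.round(s["q"][5],3)))(manip.get_state())
b=manip.solve_ik(np.array([X,Y,.3690]),manip.get_state()["orientation"])
for a in (1.85,2.08):
    b[5]=a;manip.set_joints(b);f(a+2.6)
manip.hold(.4);f("held")
manip.release();f("open")
manip.movel([X,Y,.50],speed=.08,until_force=5);f("up")
np.save("pics/w3.npy",manip.get_image("wrist"),allow_pickle=True)
d=np.load("pics/w3.npy",allow_pickle=True).item();cv2.imwrite("pics/w3.png",d["image"][:,:,::-1])
d=manip.get_image("scene");cv2.imwrite("pics/s5.png",cv2.resize(d["image"][130:270,165:285,::-1],None,fx=4,fy=4,interpolation=cv2.INTER_CUBIC))
```

```text
4.45 21.94 [ 0.4867 -0.0545  0.3689] [-2.68  2.43  0.22] [-0.25  0.21 -0.03] 0.343 1.845
4.68 22.27 [ 0.4867 -0.0545  0.3688] [-0.95  2.8  -0.86] [-0.12  0.17 -0.03] 0.341 2.074
held 22.68 [ 0.4867 -0.0545  0.3688] [-1.88  2.13 -0.69] [-0.07  0.16  0.09] 0.347 2.079
open 23.27 [ 0.4868 -0.0547  0.3691] [-0.27  0.99 -0.19] [ 0.02 -0.01  0.03] 0.999 2.08
up 25.05 [ 0.4868 -0.0546  0.4994] [-0.57  1.11  1.01] [ 0.02 -0.    0.06] 0.999 2.08
```

View pics/w3.png

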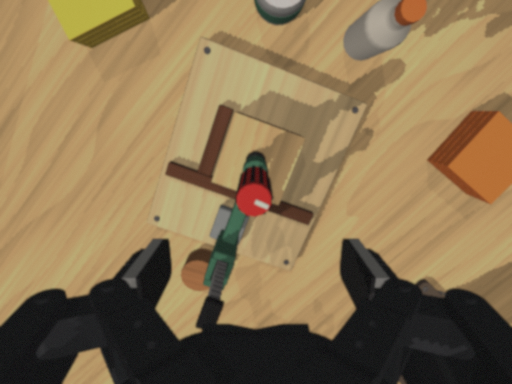

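View pics/s5.png

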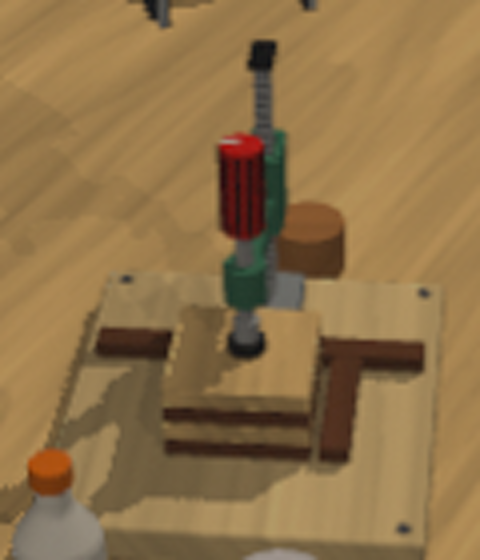

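Run:
```python
from h import *
X,Y=.4868,-.0546
manip.movel([X-.03,Y-.045,.50],speed=.15)
d=manip.get_image("wrist");np.save("pics/w4.npy",d,allow_pickle=True);cv2.imwrite("pics/w4.png",d["image"][:,:,::-1])
a=cv2.imread("pics/w3.png")[145:225,215:300];b=d["image"][:,:,::-1]
t=manip.get_image("top");cv2.imwrite("pics/t4.png",t["image"][:,:,::-1])
print(manip.get_state()["t"])
cv2.imwrite("pics/w3c.png",cv2.resize(a,None,fx=6,fy=6,interpolation=cv2.INTER_CUBIC))
cv2.imwrite("pics/t4c.png",cv2.resize(t["image"][140:255,195:335,::-1],None,fx=5,fy=5,interpolation=cv2.INTER_CUBIC))
```

```text
25.7583
```

View pics/w3c.png

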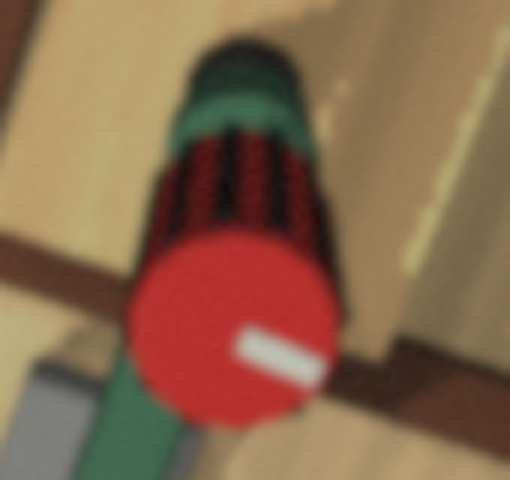

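View pics/w4.png

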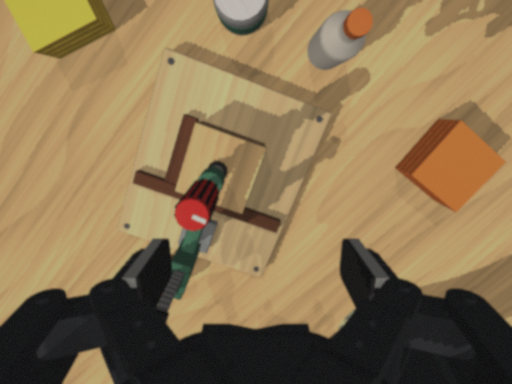

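View pics/t4c.png

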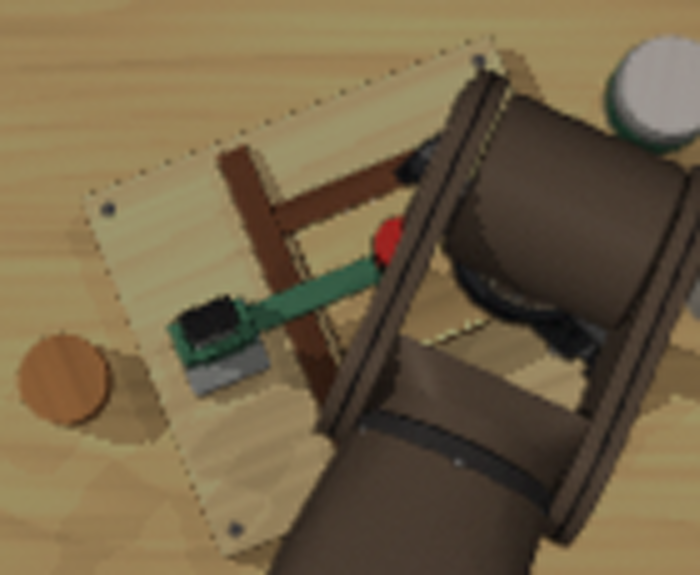

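Run:
```python
import cv2,numpy as np
b=cv2.imread("pics/w4.png")[150:260,150:260]
cv2.imwrite("pics/w4c.png",cv2.resize(b,None,fx=5,fy=5,interpolation=cv2.INTER_CUBIC))
```

```text
(no output)
```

View pics/w4c.png

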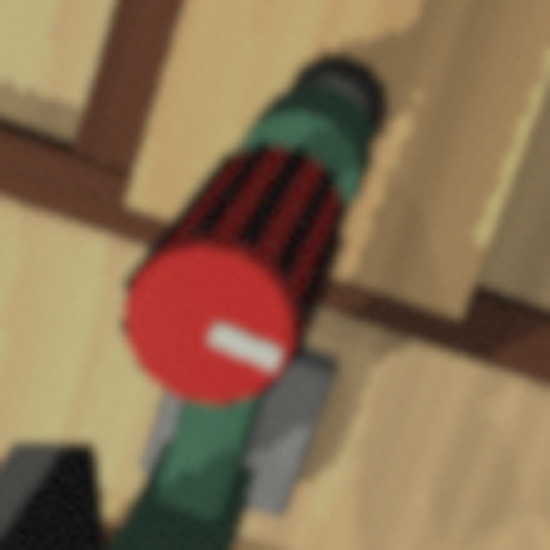

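Run:
```python
from h import *
d3,d4=[np.load(f"pics/w{i}.npy",allow_pickle=True).item() for i in (3,4)]
p,e=tri([(d3,253.6,199.6),(d4,191.8,214.4)]);print(p,e)
a=atz(d3,215+240/6,145+342/6,p[2]);b=atz(d3,215+322/6,145+372/6,p[2]);print("mark",np.degrees(np.arctan2(*(b-a)[1::-1])))
S=manip.get_image("scene")
for q in ([.4868,-.0546,.307],p): print(proj(S,q))
# blank top corners before/after
```

```text
[ 0.48532748 -0.0508608   0.24201892] [np.float64(4.664741081101149e-05), np.float64(4.664741081108539e-05)]
mark -158.58259051006868
[223.59610359 144.95479443]
[224.58028474 166.44578879]
```

The mark went from 110° to −159°, which is 4.69 rad clockwise. The handle top moved 4 mm towards the bar, so the jaw is canted. The blank's corners are in the same pixels as before. I'll check that it stays at rest, then hand in.

Run:
```python
from h import *
a=manip.get_image("scene")["image"].astype(int)[165:280,165:285];manip.hold(1.5);b=manip.get_image("scene")["image"].astype(int)[165:280,165:285]
c=cv2.imread("pics/scene0.png")[:,:,::-1].astype(int)[165:280,165:285]
print(abs(a-b).mean(),abs(a-c).mean())
s=manip.get_state();print(s["t"],s["contact_force"])
manip.sign_off()
```

```text
0.5404589371980676 6.707149758454106
27.4083 [-0.86365927 -0.1664491  -0.58035462]
the job is handed in; nothing more can be done
```

The blank is clamped and the job is handed in, at about 27 s of the 67 s allowed. The clamping force itself could not be measured.

**What I did:**
- I gripped the red handle and slid the jaw down about 63 mm without turning it. I stopped when I felt the foot touch and pressed to about 7 N at the tool.
- I then turned the handle 4.68 rad clockwise in small steps, nulling the vertical force on the way.
- Finally I let go and backed off.

**What the last checks showed:**
- **Screw turn:** the white mark on the handle turned 269° (4.69 rad), which matches the wrist joint.
- **Cant:** the handle top leaned about 4 mm towards the bar, so the jaw is canted and biting.
- **At rest:** the clamp did not change over 1.5 s, and the arm was clear of it.
- **Blank and bystanders:** the blank showed no visible shift in the scene pictures. The bystanders I could see also looked unmoved, but I only checked both by eye.

**What is less certain:**
- **Clamping force:** I infer it is in the low to mid teens of newtons, from the screw travel and the cant. Midway through the turn my grip pulled up on the handle by about 5 N, which I corrected.
- **Camera agreement:** the fixed cameras and the wrist camera disagreed by about 2 mm on the handle's position, and I used mainly the wrist camera's value.

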